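# Stock the chiller door and reset its thumbwheel

### The arm

A 6-joint arm with a two-finger parallel gripper is mounted at the origin on the work surface. World frame = base frame: x ahead of the robot, y to its left, z up, the work surface at z = 0. Lengths are in mm, angles in rad, forces in N, time in s.
With the tool pointing down it reaches from about 400 to 825 mm from the base axis. Payload 7 kg.
Tool frame: the origin (TCP) lies at the very end of the fingers, on their centre line; the grasp point (between the pads) lies 19 mm behind it; z points along the fingers, y is the direction in which the jaws open and shut (so a half turn about z gives the same grasp; the last joint's range is limited). The gripper opens to 88 mm and grips with 3 to 60 N. Pads are 19 mm wide; open, the fingers measure 130 mm over their backs; the gripper's body (78 mm by 193 mm) begins 47 mm behind the grasp point.
Start: joints at [-0.869, 0.359, 0.012, 0, -1.224, -0.288], TCP at [271.384, -618.018, 226.561] pointing down, gripper open.
Joint ranges: [-3.07, 3.07], [-1.43, 2.12], [-1.02, 1.25], [-3.03, 1.67], [-3.05, -0], [-3.03, 3.03]. Speed limits (rad/s): [2.39, 2.39, 3.01, 3.14, 3.14, 3.14].

### API

Orientations are given as a unit quaternion [x, y, z, w].
In Python, from plant import bot gives the robot as it stands. Calls block until the motion is done:
- bot.move_ptp(position, orientation): joint-space move of the TCP to a pose.
- bot.line_to(position, velocity=150, ori=None): straight line of the TCP; ori=None keeps the orientation; velocity is the mean speed in mm/s.
- bot.move_joints(angles): joint-space move.
- bot.move_gripper(opening, force=None): finger opening in mm; force is the grip in N (None keeps the last); returns when the fingers have stopped.
- bot.pause(seconds).
- bot.solve_ik(position, orientation): joint angles nearest the present ones, or None.
- bot.read_state(): the state.
- bot.camera(name): name is "scene" or "side" or "wrist"; returns the picture (400x640x3 uint8, red, green, blue); there is no depth.
- bot.get_calibration(name): a dict with "fx", "fy", "cx", "cy" (pixels), "distortion" ([k1, k2, p1, p2, k3] as OpenCV has them; the pictures are not rectified), "view" (4x4, takes a point from world to camera coordinates); the wrist camera has in their place "T_tool_cam" (4x4, takes a point from camera to tool coordinates, whose origin is the TCP and whose axes are the flange's). Camera axes: x right, y up, looking along -z (the intrinsics and any distortion apply to the point x, -y, -z); pixel columns grow to the right and rows downward; lengths in mm; the calibration is good to about 2 mm. A picture is of the moment at which its call begins: read the wrist's pose just before it. get_calibration takes no time and is no camera call.
A pose or a line that the arm cannot do raises bot.Unreachable and nothing moves.
- bot.close_job(): hands the job in, once; it reports no verdict.
The state is a dict: "t": time; "joint_pos": joint angles; "qvel": joint speeds; "tau": joint torques, N m; "tcp_pos": TCP position; "eef_rot": TCP orientation; "contact_force": force on the tool from outside, world axes, zero at the start; "moment": the same for the moment, N m; "width": finger opening in mm.
Only numpy, scipy, OpenCV 4.12 (cv2) and the standard library are available. Lean on these libraries where they do the work, as an engineer would, in place of code of your own. Each camera call takes 0.05 s, during which the arm holds its last target. There are 200 camera calls.

### The job

Roll the thumbwheel on top of the countertop chiller all the way back to its stop (off), then swing the chiller's door wide open and stand every amber dressing jar upright in the bin on the inside of the door. Then shut the door fully with the jars in it, and roll the thumbwheel forward to its fifth click, where its white line stands at the very top between the two white marks. Leave the pepper mill, the steel beaker and the flat tin standing where they are.

Things in the scene. Friction and masses are not known exactly. Their poses are not given: they have to be found in the camera images.
- wheel_top (a point): Top of the thumbwheel's rim; fixed frame: x to the chiller's back, y left, z up. Black knurled wheel, 68 mm across, 22 mm wide, axle along y; its upper 16 mm stands out of the chiller top (250 mm up), 55 mm behind the front, at the right end. A fingertip pressed on it (3 to 8 N) and dragged along x rolls it by friction: 11.9 mm of rim per click, about 1 N of drag.
- wheel (a joint): Thumbwheel angle, rad: 0 = stop (off), a click every 0.349 (20 deg), 8 clicks; grows as its top rolls to the chiller's back; snaps to the nearest click when let go. Starts at click 2, 3 or 4. At the fifth click (1.745) the white line across its rim is at the very top, between two white marks on the chiller top.
- door (a joint): Door angle, rad: 0 shut, 1.75 open stop. Hinged at its left (+y) edge; the free edge swings towards the robot, then left (clockwise from above). Stays where left (0.3 N m friction). Door 262 mm wide, 26 mm thick, its top 239 mm above the counter.
- door_handle (a point): On the door handle: vertical steel bar 12 mm thick, 36 mm off the door's outer face, 30 mm from its free edge, from 130 to 240 mm above the counter. This point is 215 mm up; the bar's brackets are lower (135, 170 mm), so pinched here from above it can turn between the pads. Door frame (moves): -x out of the outer face, y to the hinge.
- door_hinge (a point): Point on the door's vertical hinge axis at the height of door_handle, which is 241 mm from the axis; axes as door_handle.
- door_bin (a point): Centre of the floor of the open white bin inside the door. Door frame (moves): x from the door's inner face into the bin, y to the hinge, z up. Inside 84 mm along x (-42 door face, +42 front wall), 202 mm along y, split into 3 pockets 64 mm wide centred at y = -68, 0, +68 mm, one jar each. Floor 153 mm above the counter; walls 4 mm thick, 35 mm high; the door rises 86 mm above the floor.
- jar1_c (a point): Centre (37.5 mm up, z = its axis) of an amber glass jar with flat steel lid, loose on the counter; 2 or 3 of jar1..jar4 are present, the rest None. Body 44 mm across, 58 mm high, with a heavy base; lid 46 mm across, 17 mm high; 75 mm in all, 0.11 to 0.22 kg.
- jar2_c (a point): Centre (37.5 mm up, z = its axis) of an amber glass jar with flat steel lid, loose on the counter; 2 or 3 of jar1..jar4 are present, the rest None. Body 44 mm across, 58 mm high, with a heavy base; lid 46 mm across, 17 mm high; 75 mm in all, 0.11 to 0.22 kg.
- jar3_c (a point): Centre (37.5 mm up, z = its axis) of an amber glass jar with flat steel lid, loose on the counter; 2 or 3 of jar1..jar4 are present, the rest None. Body 44 mm across, 58 mm high, with a heavy base; lid 46 mm across, 17 mm high; 75 mm in all, 0.11 to 0.22 kg.
- jar4_c (a point): Centre (37.5 mm up, z = its axis) of an amber glass jar with flat steel lid, loose on the counter; 2 or 3 of jar1..jar4 are present, the rest None. Body 44 mm across, 58 mm high, with a heavy base; lid 46 mm across, 17 mm high; 75 mm in all, 0.11 to 0.22 kg.
- mill: dark wooden pepper mill, 52 mm across, 150 mm high, loose; to be left alone. Origin at the centre of its foot
- beaker: open steel beaker, 60 mm across, 75 mm high, loose; to be left alone. Origin under its centre
- tin: flat closed steel tin, 62 mm across, 40 mm high, loose; to be left alone. Origin under its centre
There are look-alikes about, which are no part of the job. Leave any yellow look-alike of the part that bears jar4_c alone.

How it is judged:
By the outcome, as a careful person would: the job done as asked, in the order asked, and still so for the second after the job is handed in, with the robot touching nothing.
Of jar1, jar2, jar3, jar4 only 2 to 3 are there at a start; the rules pass over those that are not, and their reading is None.
At some moment in a run one of jar1, jar2, jar3, jar4 may be knocked a few centimetres aside while the robot is not near it.
It also fails if it takes over 200 s, if anything falls off the work surface, if the arm or the gripper's body presses on something with over 40 N, if the wrist force passes 120 N, or if a joint passes its speed limit or range.

## Working session

There is one attempt and no reset: what is moved stays moved. The work goes in short steps, each a Python script; the robot and the scene stay as the last script left them, time stands still between calls to the robot, and variables do not carry over. Pictures are saved under pics/ and viewed, about 12 in all and at most 16, crops included, and the job is handed in when it is done.

```bash
ls; mkdir -p pics; python3 - <<'E'
from plant import bot
import cv2,numpy as np
for n in("scene","side"):
    c=bot.get_calibration(n);print(n,{k:np.round(v,3).tolist() for k,v in c.items()})
    cv2.imwrite(f"pics/{n}0.png",bot.camera(n)[:,:,::-1])
print(bot.get_calibration("wrist"));print(bot.read_state())
E
```

```text
pics
scene {'fx': 425.875, 'fy': 425.875, 'cx': 322.323, 'cy': 203.087, 'distortion': [0.022, 0.0, 0.0, 0.0, 0.0], 'view': [[0.108, 0.994, -0.002, 24.235], [-0.732, 0.08, 0.677, 297.183], [0.673, -0.072, 0.736, -1589.414], [0.0, 0.0, 0.0, 1.0]]}
side {'fx': 415.119, 'fy': 415.119, 'cx': 319.602, 'cy': 193.356, 'distortion': [-0.035, 0.0, 0.0, 0.0, 0.0], 'view': [[-0.848, -0.529, -0.015, 423.103], [0.402, -0.662, 0.633, -385.781], [-0.345, 0.531, 0.774, -819.977], [0.0, 0.0, 0.0, 1.0]]}
{'fx': 330.07077625429565, 'fy': 330.07077625429565, 'cx': 320.5256319982826, 'cy': 196.41832258648844, 'distortion': array([-0.05913432,  0.        ,  0.        ,  0.        ,  0.        ]), 'T_tool_cam': array([[-6.96693222e-04,  9.66558556e-01,  2.56445066e-01,
         6.76414333e+01],
       [ 9.99999575e-01,  8.28122763e-04, -4.04516324e-04,
        -4.38261085e-01],
       [-6.03356711e-04,  2.56444676e-01, -9.66558723e-01,
        -1.58111969e+02],
       [ 0.00000000e+00,  0.00000000e+00,  0.00000000e+00,
         1.00000000e+00]])}
{'t': 0.1, 'joint_pos': array([-8.68898347e-01,  3.59302200e-01,  1.11637203e-02, -2.70830127e-04,
       -1.22416190e+00, -2.88098585e-01]), 'qvel': array([ 5.99799843e-04, -2.98609370e-03,  2.44491477e-03,  3.04521822e-03,
        1.20791536e-03,  5.31163611e-06]), 'tau': array([-1.74162797e-03, -5.84163845e+01,  2.93750507e+01,  7.01556623e+00,
        1.01876157e-02, -4.67222139e-05]), 'tcp_pos': array([ 271.18927554, -617.63727647,  225.737417  ]), 'eef_rot': array([-2.05381533e-01,  9.78681687e-01,  7.22242081e-04, -2.45191013e-04]), 'contact_force': array([0.10972442, 0.86848128, 0.15275091]), 'moment': array([ 0.05083191, -0.08526286,  0.03635835]), 'width': 87.60013631181766}
```

View pics/scene0.png

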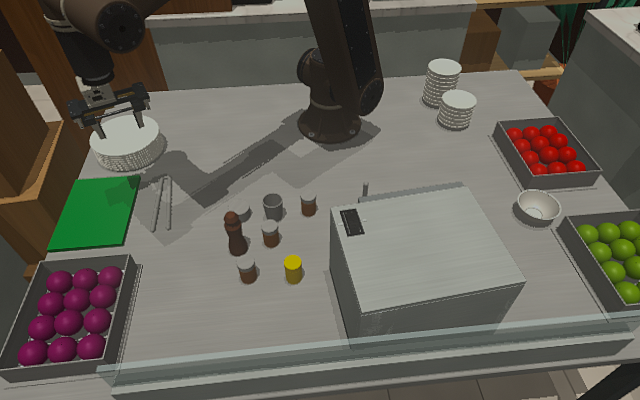

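View pics/side0.png

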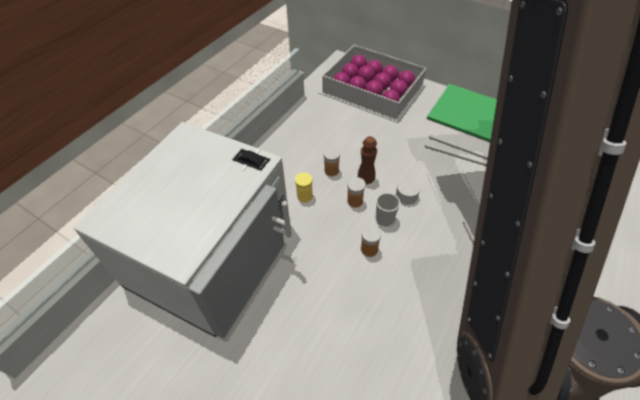

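```bash
cat > h.py <<'E'
from plant import bot
import numpy as np, cv2
from scipy.spatial.transform import Rotation as R
def cam(n, state=None):
    c=bot.get_calibration(n); K=np.array([[c['fx'],0,c['cx']],[0,c['fy'],c['cy']],[0,0,1.]])
    if n=='wrist':
        s=state or bot.read_state(); T=np.eye(4); T[:3,:3]=R.from_quat(s['eef_rot']).as_matrix(); T[:3,3]=s['tcp_pos']
        T=T@c['T_tool_cam']
    else: T=np.linalg.inv(c['view'])
    return K,np.array(c['distortion']),T   # T camera->world
def pix2z(n,uv,z,state=None):
    K,d,T=cam(n,state); p=cv2.undistortPoints(np.array([[uv]],float),K,d)[0,0]
    r=T[:3,:3]@np.array([p[0],-p[1],-1]); o=T[:3,3]; return o+r*(z-o[2])/r[2]
def proj(n,P,state=None):
    K,d,T=cam(n,state); q=np.linalg.inv(T)@np.r_[P,1]; q=q[:3]*[1,-1,-1]
    return cv2.projectPoints(q.reshape(1,1,3),np.zeros(3),np.zeros(3),K,d)[0].ravel()
def shot(n,name):
    s=bot.read_state(); im=bot.camera(n); cv2.imwrite(f'pics/{name}.png',im[:,:,::-1]); return s,im
def down(yaw):  # jaw (tool y) direction at angle yaw from world +y ; yaw=0: tool x=-x, y=+y
    return (R.from_euler('z',yaw)*R.from_quat([0,1,0,0])).as_quat()
E
python3 - <<'E'
from h import *
a=cv2.imread('pics/scene0.png')[150:330,210:530]; b=cv2.imread('pics/side0.png')[110:290,70:430]
a=cv2.resize(a,None,fx=2.4,fy=2.4,interpolation=2)
cv2.imwrite('pics/c1.png',a)
b=cv2.resize(b,None,fx=2.2,fy=2.2,interpolation=2);cv2.imwrite('pics/c2.png',b)
for uv in [(308,199),(271,228),(247,264),(293,262),(272,200)]: print('scene75',uv,pix2z('scene',uv,75).round())
for uv in [(370,236),(356,186),(332,157)]: print('side75',uv,pix2z('side',uv,75).round())
for uv in [(335,207),(464,185),(523,280),(345,309)]: print('top',uv,pix2z('scene',uv,250).round())
E
```

```text
scene75 (308, 199) [ 447. -114.   75.]
scene75 (271, 228) [ 543. -223.   75.]
scene75 (247, 264) [ 654. -286.   75.]
scene75 (293, 262) [ 661. -170.   75.]
scene75 (272, 200) [ 440. -217.   75.]
side75 (370, 236) [ 424. -104.   75.]
side75 (356, 186) [ 525. -221.   75.]
side75 (332, 157) [ 631. -278.   75.]
top (335, 207) [643. -65. 250.]
top (464, 185) [606. 249. 250.]
top (523, 280) [873. 276. 250.]
top (345, 309) [899. -79. 250.]
```

View pics/c1.png

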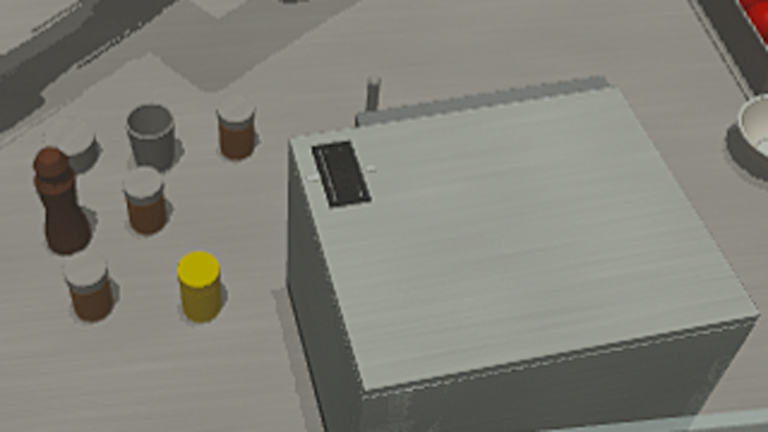

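View pics/c2.png

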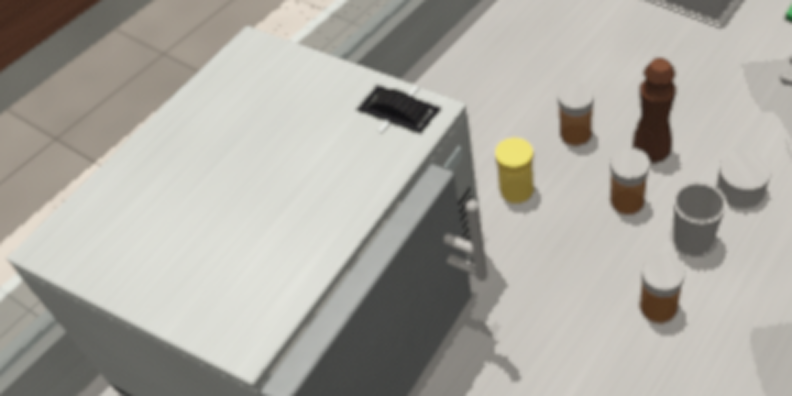

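```bash
python3 - <<'E'
from h import *
f=lambda x,y:(210+(x+.5)/2.4-.5,150+(y+.5)/2.4-.5)
for n,uv in dict(FR=(291,139),FL=(614,89),BL=(757,316),BR=(366,390)).items(): print(n,pix2z('scene',f(*uv),250).round(1))
for n,uv in dict(wheelc=(340,173),m1=(312,177),m2=(371,168)).items(): print(n,pix2z('scene',f(*uv),250).round(1))
for n,uv in dict(doorFree=(357,115),doorHinge=(603,77)).items(): print(n,pix2z('scene',f(*uv),239).round(1))
print('handle',pix2z('scene',f(374,79),240).round(1))
g=lambda x,y:(70+(x+.5)/2.2-.5,110+(y+.5)/2.2-.5)
for n,uv in dict(FR=(465,104),BR=(248,27),BL=(10,262),FL=(255,385)).items(): print('side',n,pix2z('side',g(*uv),250).round(1))
print('handle',pix2z('side',g(471,205),240).round(1))
E
```

```text
FR [643.6 -73.9 250. ]
FL [612.5 250.9 250. ]
BL [876.9 278.8 250. ]
BR [908.7 -48.  250. ]
wheelc [690.2 -34.3 250. ]
m1 [692.2 -60.5 250. ]
m2 [687.4  -5.  250. ]
doorFree [609.4  -4.4 239. ]
doorHinge [584.4 251.9 239. ]
handle [562.7  20.8 240. ]
side FR [637.5 -74.2 250. ]
side BR [901.1 -48.2 250. ]
side BL [864.8 282.3 250. ]
side FL [602.3 255.3 250. ]
handle [566.1  18.7 240. ]
```

```bash
python3 - <<'E'
from h import *
bot.move_ptp([600,0,400],down(.0975))
s,im=shot('wrist','w1'); print(s['t'],s['tcp_pos'].round(1),s['joint_pos'].round(2),s['contact_force'].round(2))
for n,P in dict(FR=(640,-74,250),FL=(607,253,250),wheel=(690,-32,266),handle=(564.4,19.8,240),j1=(435,-109,75),j2=(534,-222,75)).items(): print(n,proj('wrist',P,s).round(1))
f=lambda x,y:(210+(x+.5)/2.4-.5,150+(y+.5)/2.4-.5)
print('mill',pix2z('scene',f(50,158),145),'tin',pix2z('scene',f(75,133),40),'beaker',pix2z('scene',f(152,118),75))
E
```

```text
2.65 [600.   -0.7 399.7] [ 0.32  0.18  0.15  0.   -1.54 -1.8 ] [ 0.69  0.39 -0.56]
FR [242.3 215. ]
FL [568.5 212.9]
wheel [279.8 272.4]
handle [345.3 146. ]
j1 [252.5  29. ]
j2 [170.2  96.6]
mill [ 548.886864   -319.64173271  145.        ] tin [ 417.34524077 -310.80240206   40.        ] beaker [ 435.59549577 -214.02107131   75.        ]
```

View pics/w1.png

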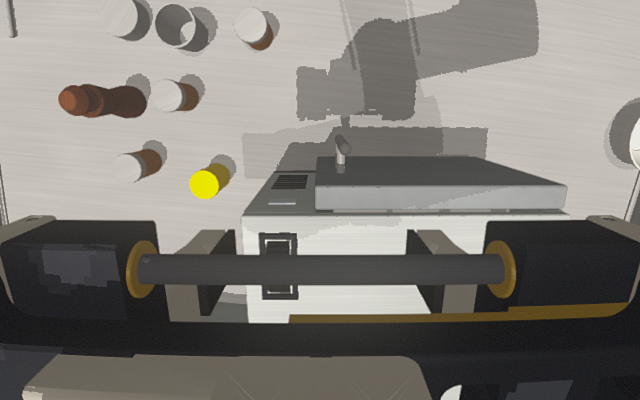

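```bash
cat >> h.py <<'E'
YAW=.0975; ex=np.array([np.cos(YAW),np.sin(YAW),0]); ey=np.array([-np.sin(YAW),np.cos(YAW),0])
W=np.array([690,-32,266.])
def stroke(d, half=8., top=266., press=5., log=True):
    """drag the wheel top by 2*half towards d*ex"""
    a=W-ex*d*half; a[2]=top+4; bot.line_to(a,120); bot.pause(.1)
    f0=bot.read_state()['contact_force'].copy(); z=top+2.; fz=0
    while z>top-6:
        bot.line_to([a[0],a[1],z],20); s=bot.read_state(); fz=(s['contact_force']-f0)[2]
        if fz>press*.85: break
        z-= .3
    F=[]
    for k in np.linspace(0,1,5)[1:]:
        p=a+ex*d*2*half*k; bot.line_to([p[0],p[1],z],30); f=bot.read_state()['contact_force']-f0
        F.append((round(float(f@ex),1),round(float(f[2]),1)))
        z+=float(np.clip((f[2]-press)*.05,-.4,.4))
    b=bot.read_state()['tcp_pos']; bot.line_to([b[0],b[1],top+5],60)
    if log: print('z',round(z,2),'tcp',b.round(1),'fz',round(float(fz),1),F,'t',round(bot.read_state()['t'],1))
    return z
E
python3 - <<'E'
from h import *
bot.move_gripper(0,20)
p=W+ex*8; bot.move_ptp([p[0],p[1],300],down(YAW))
print(proj('wrist',W))
stroke(-1)
print(bot.read_state()['tcp_pos'])
E
```

```text
[321.28829689 210.27331671]
z 265.76 tcp [682.2 -32.8 266.2] fz 4.7 [(-1.6, 6.0), (-1.7, 5.8), (1.0, 5.8), (-0.6, 5.5)] t 8.9
[682.00641963 -32.80592535 270.47894694]
```

```bash
python3 - <<'E'
from h import *
for i in range(5): stroke(-1)
p=bot.read_state()['tcp_pos']; bot.line_to([W[0]-110,W[1],330],250)
s,im=shot('wrist','w2'); u,v=proj('wrist',W,s).astype(int); print(u,v)
cv2.imwrite('pics/w2c.png',cv2.resize(im[max(0,v-60):v+60,u-80:u+80,::-1],None,fx=4,fy=4))
E
```

```text
z 265.78 tcp [682.7 -32.7 266.1] fz 5.4 [(-1.0, 6.5), (0.9, 5.1), (2.4, 5.6), (2.2, 6.4)] t 12.9
z 265.79 tcp [682.5 -32.8 266.1] fz 4.5 [(1.9, 5.4), (1.8, 6.3), (3.0, 6.1), (2.9, 6.0)] t 16.9
z 265.72 tcp [682.6 -32.7 266.2] fz 5.0 [(3.1, 5.6), (3.8, 5.1), (4.0, 6.0), (4.2, 5.7)] t 20.9
z 265.77 tcp [682.6 -32.8 266.2] fz 4.9 [(3.1, 5.2), (3.7, 5.9), (2.9, 5.9), (3.3, 6.5)] t 24.9
z 265.94 tcp [682.2 -32.8 266.2] fz 4.3 [(0.9, 3.6), (1.8, 5.0), (1.6, 6.3), (2.0, 6.0)] t 28.7
306 340
```

View pics/w2c.png

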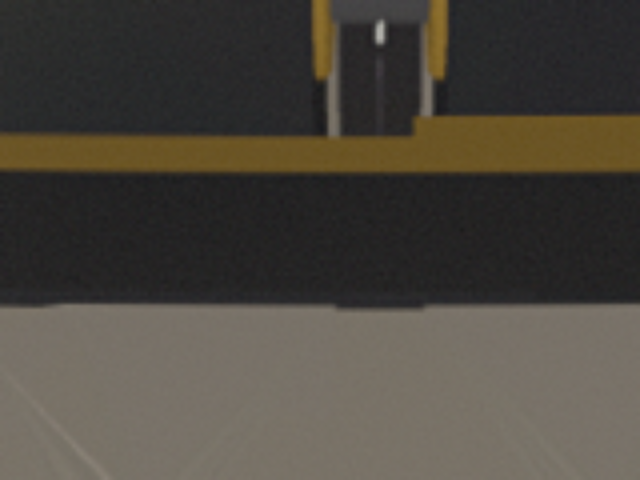

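```bash
python3 - <<'E'
from h import *
p=W+ex*8; bot.line_to([p[0],p[1],280],250)
for i in range(2): stroke(-1,half=9,press=7)
bot.move_gripper(60); H=pix2z('wrist',(341,141),240)
# handle
H=np.array([564.4,19.8,0]); bot.line_to([H[0],H[1],330],250)
im=bot.camera('scene'); u,v=proj('scene',W).astype(int)
cv2.imwrite('pics/s2.png',cv2.resize(im[v-60:v+40,u-60:u+60,::-1],None,fx=5,fy=5))
s,im=shot('wrist','w3'); u,v=proj('wrist',[H[0],H[1],240],s).astype(int); print(u,v,bot.read_state()['t'])
cv2.imwrite('pics/both.png',np.hstack([cv2.resize(im[v-80:v+80,u-100:u+100,::-1],(400,320)),cv2.resize(cv2.imread('pics/s2.png'),(384,320))]))
E
```

```text
z 264.85 tcp [682.4 -32.8 266.1] fz 6.7 [(3.7, 6.4), (3.9, 6.9), (3.6, 5.8), (4.8, 6.1)] t 34.6
z 264.93 tcp [682.4 -32.8 266.2] fz 8.3 [(2.0, 6.9), (3.6, 7.0), (3.1, 6.2), (3.1, 6.6)] t 39.2
320 198 41.1
```

View pics/both.png

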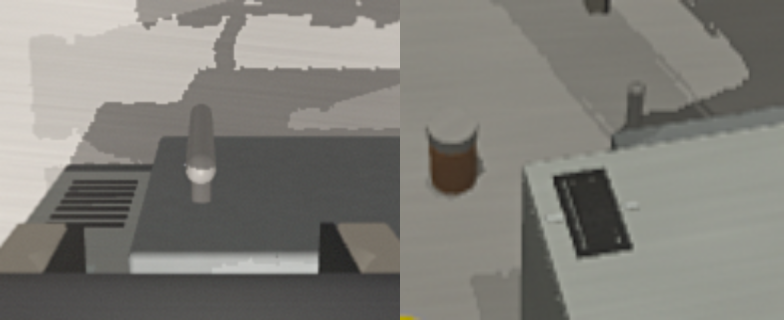

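```bash
python3 - <<'E'
from h import *
H=pix2z('wrist',(320,204),240); print('H',H)
hinge=H+65*ex+232*ey; print('hinge',hinge)
def pose(phi):
    r=R.from_euler('z',-phi).apply(H-hinge); p=hinge+r; p[2]=196; return p,down(YAW-phi)
q=bot.read_state()['joint_pos']
for phi in np.arange(0,1.8,.25):
    p,o=pose(phi); k=bot.solve_ik(p,o); print(round(phi,2),p.round(),None if k is None else k.round(2))
for P in [(472,229),(405,240),(540,215)]:
    k=bot.solve_ik([*P,194],down(YAW-1.75+np.pi/2)); print(P,None if k is None else k.round(2))
bot.move_gripper(50)
bot.line_to([H[0],H[1],196],150); bot.move_gripper(0,15); s=bot.read_state(); print(s['width'],s['contact_force'].round(1),s['t'])
E
```

```text
H [568.65219549  19.5516664  240.        ]
hinge [610.75930857 256.77727848 240.        ]
0.0 [569.  20. 196.] [ 0.38  0.21 -0.27  0.   -1.09 -1.85]
0.25 [511.  37. 196.] [ 0.46  0.11 -0.39  0.   -1.07 -2.18]
0.5 [460.  69. 196.] [ 0.57  0.03 -0.48  0.   -1.06 -2.55]
0.75 [418. 112. 196.] [ 0.72 -0.03 -0.54  0.   -1.06 -2.94]
1.0 [388. 164. 196.] [ 0.87 -0.05 -0.56  0.   -1.06  2.94]
1.25 [372. 222. 196.] [ 1.   -0.03 -0.54  0.   -1.06  2.56]
1.5 [371. 282. 196.] [ 1.07  0.03 -0.48  0.   -1.06  2.24]
1.75 [385. 340. 196.] [ 1.11  0.12 -0.38  0.   -1.07  1.95]
(472, 229) [ 0.83  0.14 -0.36  0.   -1.07 -2.48]
(405, 240) [ 0.95  0.04 -0.47  0.   -1.06 -2.61]
(540, 215) [ 0.72  0.23 -0.25  0.   -1.09 -2.37]
11.303522336138602 [-0.2  1.2  0.8] 43.3083
```

```bash
cat >> h.py <<'E'
H=np.array([568.65,19.55,196]); hinge=H+65*ex+232*ey
def pose(phi):
    return hinge+R.from_euler('z',-phi).apply(H-hinge), down(YAW-phi+np.pi)
def swing(a,b,v=110,n=None):
    for phi in np.linspace(a,b,(n or int(abs(b-a)/.15)+1)+1)[1:]:
        p,o=pose(phi); bot.line_to(p,v,o)
        s=bot.read_state(); print(round(phi,2),(s['tcp_pos']-p).round(1),s['contact_force'].round(1),round(s['width'],1))
E
python3 - <<'E'
from h import *
bot.move_gripper(50); bot.line_to([H[0],H[1],290],250)
p,o=pose(0); k=bot.solve_ik([*p[:2],290],o); print(k.round(2))
bot.move_joints(k); bot.line_to(p,150); bot.move_gripper(0,15)
print(bot.read_state()['width'],bot.read_state()['joint_pos'].round(2),bot.read_state()['t'])
swing(0,.3,80)
E
```

```text
[ 0.38  0.15 -0.13  0.   -1.3   1.29]
11.886313308315366 [ 0.38  0.21 -0.27 -0.   -1.09  1.29] 48.7917
0.1 [-0.2 -0.2  0.1] [-1.  -1.4  1.4] 11.4
0.2 [-0.2 -0.6  0.1] [-3.6 -4.5  3.3] 11.7
0.3 [-0.4 -0.9  0. ] [-4.2 -5.6  5.2] 12.1
```

```bash
python3 - <<'E'
from h import *
swing(.3,1.70,140)
s,im=shot('scene','s3'); shot('side','d3'); print(s['t'])
E
```

```text
0.44 [-1.1 -1.   0. ] [-5.6 -7.1  6.7] 11.8
0.58 [-1.5 -1.2 -0. ] [-7.5 -7.4  7.3] 11.8
0.72 [-1.8 -1.3 -0. ] [-11.1  -7.4  12.1] 11.6
0.86 [-2.2 -1.4 -0.1] [-15.1  -7.1  14.6] 11.6
1.0 [-2.5 -1.3 -0.1] [-17.3  -6.7  17.2] 11.9
1.14 [-2.8 -0.9 -0.1] [-22.2  -5.1  19.3] 11.8
1.28 [-3.  -0.  -0.1] [-25.5  -1.3  18.5] 11.7
1.42 [-2.9  1.3 -0.1] [-26.2   1.8  17.6] 11.6
1.56 [-2.5  2.6 -0.1] [-23.4   6.   13.1] 11.7
1.7 [-1.7  3.5  0. ] [-18.3   6.6   8. ] 11.3
54.0583
```

View pics/s3.png

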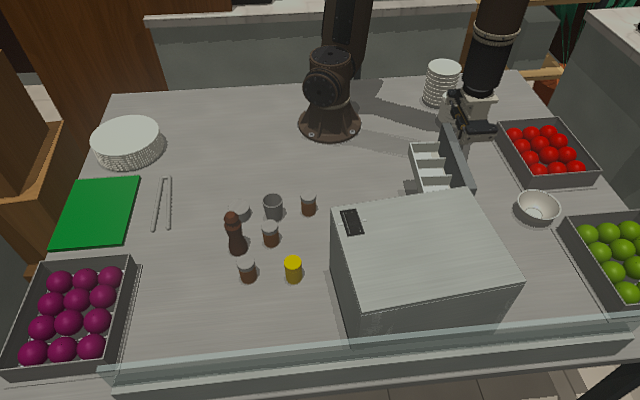

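```bash
python3 - <<'E'
from h import *
from scipy.optimize import least_squares
D=[(0,0,0),(.2,-.2,-.6),(.3,-.4,-.9),(.58,-1.5,-1.2),(.86,-2.2,-1.4),(1.14,-2.8,-.9),(1.42,-2.9,1.3),(1.7,-1.7,3.5)]
P=np.array([pose(d[0])[0][:2]+d[1:] for d in D])
r=least_squares(lambda h:np.hypot(*(P-h[:2]).T)-241,hinge[:2]); print('hinge',r.x,hinge[:2],r.fun.round(2))
v0=P[0]-r.x; v1=P[-1]-r.x; print('phi',np.arctan2(v0[1],v0[0])-np.arctan2(v1[1],v1[0]))
bot.move_gripper(40); p=bot.read_state()['tcp_pos']; bot.line_to([p[0],p[1],330],250)
bot.move_ptp([450,200,400],down(YAW-1.7+np.pi/2))
s,im=shot('wrist','w4'); print(s['t'],s['joint_pos'].round(2))
phi=1.7; h=np.r_[r.x,0]
for y in(-68,0,68):
    q=h+R.from_euler('z',YAW-phi).apply([-3+42,-131+y,153]); print(y,q.round(1),proj('wrist',q,s).round())
a=cv2.imread('pics/scene0.png')
for im2,n in((a[:,:,::-1],'0'),(bot.camera('scene'),'now')):
    hsv=cv2.cvtColor(np.ascontiguousarray(im2),cv2.COLOR_RGB2HSV); m=cv2.inRange(hsv,(5,120,50),(18,255,200)); m[:,:200]=0;m[:180]=0;m[300:]=0;m[:,340:]=0
    N,_,st,c=cv2.connectedComponentsWithStats(m); print(n,[(c[i].round(1).tolist(),int(st[i,4])) for i in range(1,N) if st[i,4]>20])
E
```

```text
hinge [607.83466728 257.16734096] [610.75711308 256.77561208] [-0.17 -0.13 -0.06  0.13  0.23  0.14 -0.06 -0.28]
phi -4.5571108895334875
56.725 [ 0.82 -0.02 -0.06 -0.   -1.52 -2.42]
-68 [407.7 224.5 153. ] [340. 131.]
0 [475.7 222.3 153. ] [339. 186.]
68 [543.6 220.2 153. ] [338. 236.]
0 [([305.5, 209.3], 69), ([230.0, 220.0], 112), ([269.6, 240.3], 117), ([243.8, 277.0], 40)]
now [([305.3, 209.3], 47), ([229.8, 214.7], 50), ([268.8, 240.7], 94), ([243.0, 276.4], 41)]
```

View pics/w4.png

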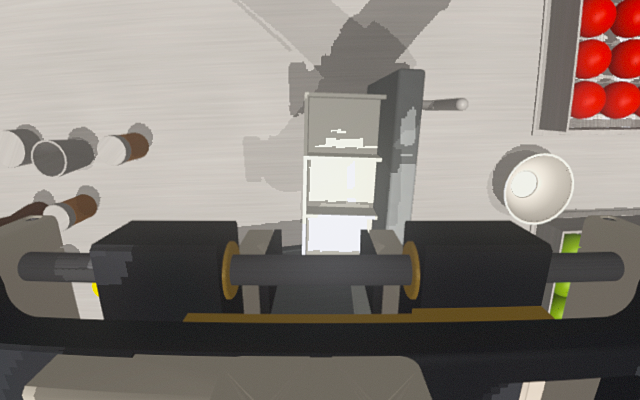

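```bash
python3 - <<'E'
from h import *
s=bot.read_state()
for n,uv in dict(c00=(304,95),c01=(384,96.5),d1l=(304,157),d1r=(380,159),d2l=(305,211),d2r=(375,212)).items(): print(n,pix2z('wrist',uv,188,s).round(1))
print('hand top',pix2z('wrist',(462,104),240,s).round(1),'door top free corner',pix2z('wrist',(424,70),239,s).round(1),pix2z('wrist',(393,70),239,s).round(1))
h=np.array([607.8,257.2,0])
for phi in (1.7,1.726):
  f=lambda x,y,z:(h+R.from_euler('z',YAW-phi).apply([x,y,z])).round(1)
  print(phi,'d1',f(-3+42,-131-34,188),'d2',f(-3+42,-131+34,188),'endwall',f(39,-131-101,188),'front',f(81,-131,188),'doorface',f(-3,-131,188))
print(pix2z('wrist',(115,150),75,s).round(1),pix2z('wrist',(57,216),75,s).round(1))
E
```

```text
c00 [366.5 185.2 188. ]
c01 [370.5 271.5 188. ]
d1l [433.6 182.4 188. ]
d1r [438.4 267.9 188. ]
d2l [497.  180.8 188. ]
d2r [500.8 262.9 188. ]
hand top [380.4 335.7 240. ] door top free corner [349.3 298.6 239. ] [348.7 270.  239. ]
1.7 d1 [441.6 223.4 188. ] d2 [509.6 221.3 188. ] endwall [374.7 225.6 188. ] front [474.3 180.4 188. ] doorface [477.  264.4 188. ]
1.726 d1 [440.8 227.8 188. ] d2 [508.7 223.9 188. ] endwall [373.9 231.6 188. ] front [472.3 183.9 188. ] doorface [477.2 267.7 188. ]
[ 428.6 -106.2   75. ] [ 529.2 -224.6   75. ]
```

```bash
python3 - <<'E'
from h import *
bot.move_ptp([530,-190,380],down(0)); bot.move_gripper(72)
s,im=shot('wrist','w5'); print(s['t'],s['joint_pos'].round(2))
for P in [(430,-107,75),(530,-223,75),(640,-282,75),(549,-320,145)]: print(P,proj('wrist',P,s).round())
E
```

```text
59.05 [ 0.    0.11  0.03  0.   -1.49 -1.57]
(430, -107, 75) [382.  85.]
(530, -223, 75) [297. 159.]
(640, -282, 75) [259. 232.]
(549, -320, 145) [214. 183.]
```

View pics/w5.png

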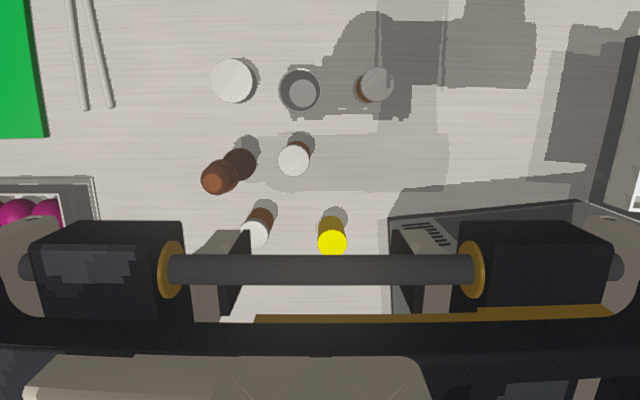

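```bash
cat >> h.py <<'E'
hg=np.array([607.8,257.2,0]); PH=1.715
def pocket(y,dx=12.): return hg+R.from_euler('z',YAW-PH).apply([39+dx,-131+y,0])
def go(p,o,v=250):
    try: bot.line_to(p,v,o)
    except bot.Unreachable: print('ptp'); bot.move_ptp(p,o)
def pick(xy,yaw):
    o=down(yaw); bot.move_gripper(72); go([*xy,200],o); bot.line_to([*xy,43],200); bot.move_gripper(20,20)
    s=bot.read_state(); print('width',s['width'],s['tcp_pos'].round(1)); bot.line_to([*xy,262],250)
    print('t',bot.read_state()['t'],bot.read_state()['contact_force'].round(1),bot.read_state()['width'])
def place(y):
    p=pocket(y); go([*p[:2],262],down(YAW-PH+np.pi/2),200); bot.pause(.3); bot.line_to([*p[:2],206],120)
    f0=bot.read_state()['contact_force'].copy(); z=206
    while z>194.5:
        z-=1; bot.line_to([*p[:2],z],30); f=bot.read_state()['contact_force']-f0
        if abs(f[2])>3 or np.hypot(*f[:2])>6: break
    print('place z',z,f.round(1)); bot.move_gripper(54); bot.line_to([*p[:2],262],150); print('t',bot.read_state()['t'])
E
python3 - <<'E'
from h import *
print(pocket(-68))
pick((430,-113),.4)
place(-68)
shot('wrist','w6')
E
```

```text
[406.63597173 215.54626393   0.        ]
width 45.38375821946751 [ 430.3 -113.    43.4]
t 62.8667 [ 0.1 -0.3 -2.8] 45.606032078448685
place z 196 [-1.  -1.2  4.6]
t 69.1167
```

```bash
cat >> h.py <<'E'
def blobs():
    hsv=cv2.cvtColor(bot.camera('scene'),cv2.COLOR_RGB2HSV); m=cv2.inRange(hsv,(5,120,50),(18,255,200)); m[:,:200]=0;m[:180]=0;m[300:]=0;m[:,340:]=0
    N,_,st,c=cv2.connectedComponentsWithStats(m); print([(c[i].round(1).tolist(),int(st[i,4])) for i in range(1,N) if st[i,4]>20])
E
python3 - <<'E'
from h import *
blobs()
bot.move_ptp([500,-130,300],down(-np.pi/2)); blobs(); s,im=shot('wrist','w7'); print(s['joint_pos'].round(2),s['t'])
for P in [(531,-227,75),(643,-285,75)]: print(P,proj('wrist',P,s).round())
E
```

```text
[([229.8, 214.7], 50), ([268.5, 240.3], 83), ([243.8, 277.0], 42)]
[([229.7, 214.7], 51), ([270.0, 240.2], 130), ([243.7, 275.8], 38)]
[ 0.13  0.05 -0.21  0.   -1.31  3.02] 73.8333
(531, -227, 75) [344. 246.]
(643, -285, 75) [429. 287.]
```

View pics/w7.png

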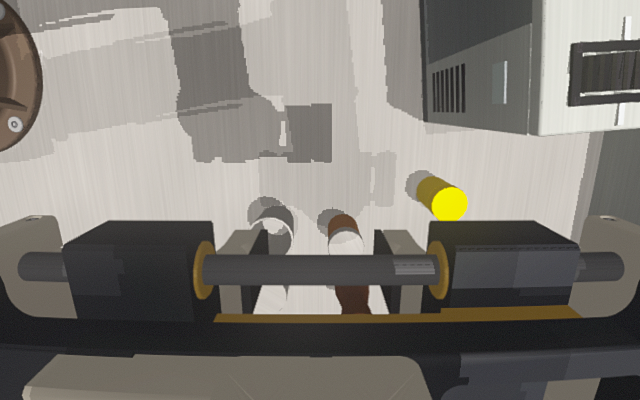

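```bash
sed -i 's/bot.move_gripper(72); go(\[\*xy,200\],o)/bot.move_gripper(64); bot.move_ptp([*xy,230],o); print("j6",bot.read_state()["joint_pos"][5])/' h.py; python3 - <<'E'
from h import *
pick((531,-227),np.pi/2+.3)
E
```

```text
j6 0.3660383845762202
width 45.24793481243498 [ 531.3 -227.1   43.7]
t 79.175 [ 1.1  0.  -2.8] 45.412013439679825
```

```bash
sed -i 's/def place(y):/def place(y,fl=0):/; s/down(YAW-PH+np.pi\/2),200)/down(YAW-PH+np.pi\/2+fl),200)/' h.py; python3 - <<'E'
from h import *
place(0,np.pi); print(bot.read_state()['joint_pos'].round(2)); blobs()
bot.move_ptp([560,-200,330],down(.38)); blobs(); s,im=shot('wrist','w8')
P=(643,-285,75); u,v=proj('wrist',P,s).astype(int); print(u,v,s['t'])
b=bot.camera('scene')[150:300,210:530,::-1]
a=im[max(v-110,0):v+90,max(u-130,0):u+130,::-1]; print(max(v-110,0),max(u-130,0))
cv2.imwrite('pics/m8.png',np.vstack([cv2.resize(a,None,fx=1.4,fy=1.4)[:, :360],cv2.resize(b,(360,169))]) )
cv2.imwrite('pics/b8.png',cv2.resize(bot.camera('scene')[100:300,220:540,::-1],None,fx=2.4,fy=2.4))
E
```

```text
place z 196 [-2.2 -0.7  5.1]
t 85.9917
[ 0.8   0.08 -0.27 -0.   -1.22  0.73]
[([229.8, 214.7], 50), ([243.3, 276.8], 33)]
[([229.8, 214.7], 50), ([243.4, 275.5], 39)]
235 198 87.7583
88 105
```

View pics/b8.png

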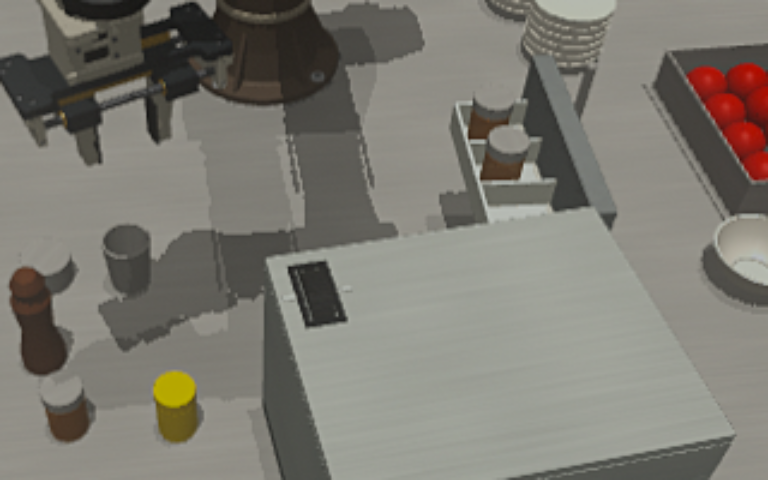

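View pics/m8.png

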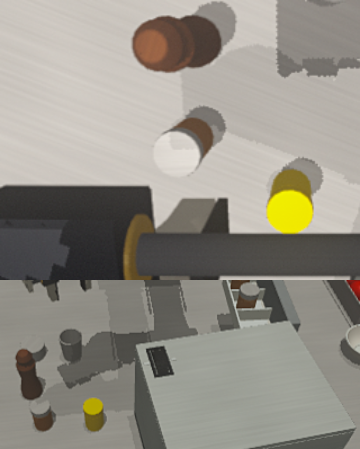

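```bash
python3 - <<'E'
from h import *
pick((643,-287),.38)
bot.move_ptp([540,-100,300],down(0.2))
place(68); print(bot.read_state()['joint_pos'].round(2))
p,o=pose(1.7); print(p, bot.solve_ik([*p[:2],290],o))
E
```

```text
j6 -1.0470639837306033
width 46.09002861822156 [ 643.9 -287.4   44.1]
t 91.6167 [ 0.2 -0.1 -3. ] 45.79212319935136
place z 196 [-0.8 -0.9  7.3]
t 98.6417
[ 0.7   0.18 -0.15 -0.   -1.24 -2.32]
[380.93409113 329.09696842 196.        ] [ 1.10340486  0.03494767 -0.25375646  0.         -1.2820922  -1.13510853]
```

```bash
sed -i 's/^hg=np.array.*/&\nhinge=np.array([607.8,257.2,196])/' h.py; python3 - <<'E'
from h import *
p=bot.read_state()['tcp_pos']; bot.line_to([p[0],p[1],320],200); bot.move_gripper(40)
P,o=pose(1.722); print(P.round(1)); bot.move_ptp([*P[:2],320],o); bot.line_to(P,150); bot.move_gripper(0,15)
s=bot.read_state(); print(s['width'],s['tcp_pos'].round(1),s['t'],s['contact_force'].round(1))
swing(1.722,.9,90)
s,im=shot('scene','s9')
cv2.imwrite('pics/s9c.png',cv2.resize(im[100:300,300:540,::-1],None,fx=3,fy=3))
E
```

```text
[378.8 331.7 196. ]
11.618545967646646 [378.8 331.8 196.2] 102.225 [-0.1 -0.8  2.3]
1.58 [-0.1  0.   0.2] [-3.4 -1.2  4.1] 11.4
1.45 [-0.2  0.3  0.2] [-6.6 -1.2  7.7] 11.2
1.31 [-0.3 -0.   0.2] [-8.6 -2.4  8.3] 11.4
1.17 [-0.3 -0.4  0.2] [-6.7 -3.2  9.5] 11.7
1.04 [-0.2 -0.7  0.2] [-6.8 -3.7  9.8] 11.9
0.9 [-0.  -0.8  0.1] [-6.7 -4.2  8.9] 11.9
```

View pics/s9c.png

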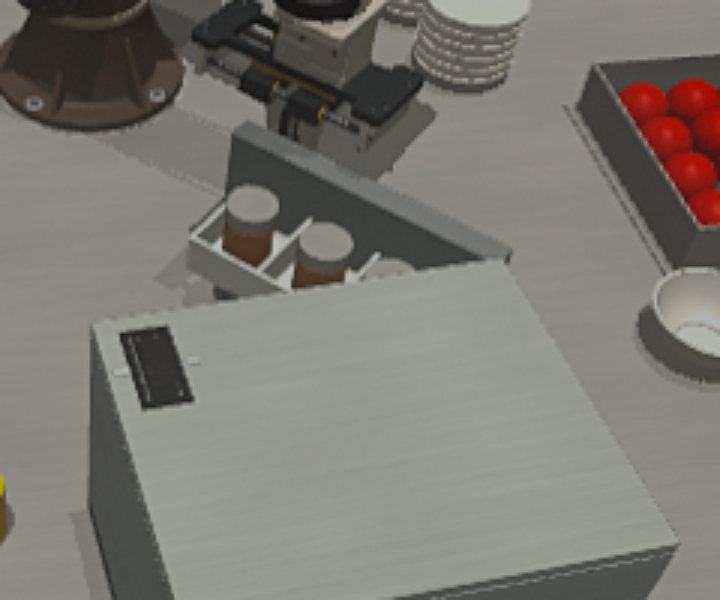

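All three jars stand upright in the bin; the door is half shut.

```bash
python3 - <<'E'
from h import *
swing(.9,.06,90); swing(.06,-.012,30,6)
E
```

```text
0.76 [ 0.1 -0.9  0.2] [-4.7 -4.   7.8] 11.4
0.62 [ 0.4 -0.9  0.2] [-3.9 -5.5  7.1] 12.0
0.48 [ 0.6 -0.9  0.2] [-3.2 -4.8  7.2] 11.8
0.34 [ 1.  -0.8  0.2] [-1.5 -4.5  6. ] 11.7
0.2 [ 1.3 -0.6  0.2] [-0.3 -3.7  5.3] 11.4
0.06 [ 1.7 -0.4  0.2] [ 0.8 -3.3  5.4] 11.4
0.05 [ 1.2 -0.2  0.2] [ 0.4 -3.5  4.8] 11.3
0.04 [ 0.8 -0.1  0.2] [ 0.2 -3.5  4.9] 11.6
0.02 [ 0.7 -0.1  0.2] [-0.  -2.3  5.7] 11.4
0.01 [ 0.7 -0.   0.2] [ 0.8 -2.4  5. ] 11.6
0.0 [-0.2  0.1  0.2] [-4.  -1.2  6.8] 11.7
-0.01 [-2.3  0.6 -0.2] [-12.3   4.   12. ] 11.6
```

```bash
python3 - <<'E'
from h import *
bot.move_gripper(40); p=bot.read_state()['tcp_pos']; bot.line_to([p[0],p[1],300],200)
a=W-ex*6.5; bot.line_to([a[0],a[1],300],200); bot.move_gripper(0,20)
for i in range(5): stroke(1,half=6.6)
bot.line_to([500,-60,400],250); print(bot.read_state()['t'])
im=bot.camera('scene'); a0=cv2.imread('pics/scene0.png')
c=lambda x,s:cv2.resize(x,None,fx=s,fy=s,interpolation=2)
L=c(im[170:250,320:400,::-1],5); Rr=c(a0[170:250,320:400],5)
cv2.imwrite('pics/f1.png',np.hstack([L,Rr])); shot('side','side_f')
# handle/door comparison
g0=cv2.cvtColor(a0,cv2.COLOR_BGR2GRAY).astype(np.float32); g1=cv2.cvtColor(im,cv2.COLOR_RGB2GRAY).astype(np.float32)
y=slice(178,206);x=slice(355,400)
print(cv2.phaseCorrelate(g0[y,x],g1[y,x],cv2.createHanningWindow((45,28),cv2.CV_32F)))
E
```

```text
z 265.78 tcp [697.5 -31.3 266.2] fz 4.6 [(-0.2, 5.2), (-0.1, 6.1), (-0.5, 6.5), (-0.6, 5.9)] t 117.0
z 265.82 tcp [697.5 -31.3 266.2] fz 5.1 [(-0.5, 4.7), (-0.7, 6.4), (0.4, 5.7), (-0.7, 7.6)] t 120.9
z 265.83 tcp [697.5 -31.3 266.2] fz 5.5 [(-0.5, 5.7), (-0.5, 5.5), (0.3, 6.5), (-0.3, 6.8)] t 124.8
z 265.73 tcp [697.5 -31.3 266.2] fz 5.0 [(-0.0, 4.6), (0.9, 5.9), (1.3, 5.5), (-1.0, 6.5)] t 128.7
z 265.72 tcp [697.6 -31.3 266.2] fz 5.4 [(0.9, 5.1), (1.4, 5.8), (0.9, 5.1), (-0.9, 6.4)] t 132.6
133.7333
((0.8456677077058607, 0.7207969928166236), 0.5656999206542969)
```

View pics/f1.png

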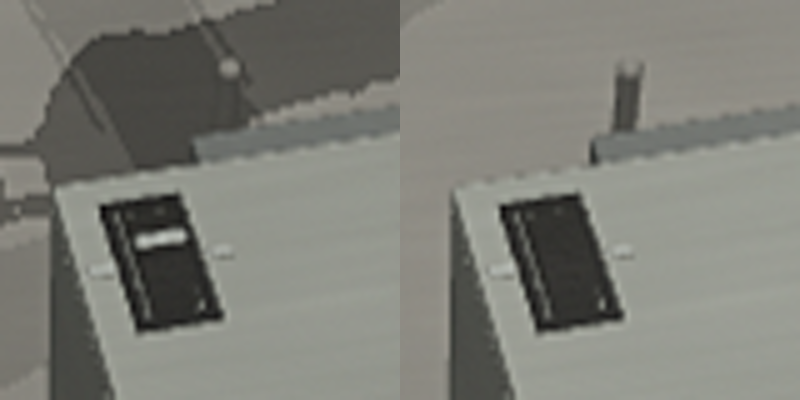

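```bash
python3 - <<'E'
from h import *
for k in (-1,0,1):
    a=.349*k; P=W+ex*34*np.sin(a)+[0,0,34*(np.cos(a)-1)]; u=proj('scene',P); print(k,((u-[320,170])*5+2).round(1))
P=W.copy();P[2]=250; print('z250',((proj('scene',P)-[320,170])*5+2).round(1))
def corner(im):  # door top edge vs chiller front edge, column profile
    g=cv2.cvtColor(im,cv2.COLOR_BGR2GRAY); return {c:g[184:206,c].tolist() for c in (380,430)}
a0=cv2.imread('pics/scene0.png'); a1=bot.camera('scene')[:,:,::-1].copy()
print(corner(a0));print(corner(a1))
b0=cv2.imread('pics/side0.png');b1=cv2.imread('pics/side_f.png')
c=lambda x:cv2.resize(x[150:290,150:310],None,fx=2.5,fy=2.5,interpolation=2)
cv2.imwrite('pics/f2.png',np.hstack([c(b0),c(b1)]))
E
```

```text
-1 [158.9 219.9]
0 [165.8 236.4]
1 [172.3 259.5]
z250 [164.  260.2]
{380: [140, 140, 139, 139, 141, 141, 142, 143, 144, 138, 122, 118, 118, 116, 114, 138, 160, 152, 154, 155, 155, 155], 430: [140, 128, 114, 120, 120, 120, 117, 134, 156, 157, 156, 155, 154, 156, 158, 160, 159, 156, 155, 158, 157, 157]}
{380: [88, 88, 87, 88, 87, 83, 114, 143, 140, 133, 117, 111, 113, 112, 108, 132, 154, 146, 148, 149, 150, 149], 430: [135, 123, 109, 116, 115, 115, 113, 129, 151, 150, 150, 149, 149, 151, 153, 155, 153, 151, 150, 152, 153, 152]}
```

```bash
python3 - <<'E'
from h import *
bot.line_to([450,-40,450],250); s,im=shot('scene','end'); print(s['t'],s['contact_force'].round(1))
a0=cv2.imread('pics/scene0.png')
cv2.imwrite('pics/end2.png',np.vstack([cv2.resize(x[175:300,200:420],None,fx=2.2,fy=2.2) for x in(a0,im[:,:,::-1])]))
E
```

```text
134.325 [-0.3  0.2 -1. ]
```

View pics/end2.png

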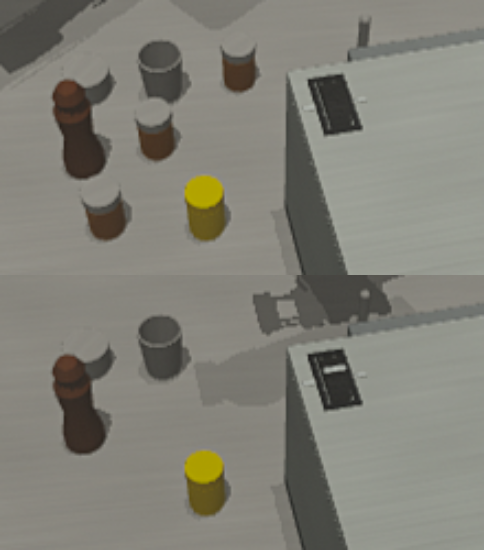

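The mill, beaker, tin and yellow jar are where they started. The door is shut, and the wheel's white line stands at the top between the marks.

```bash
python3 -c "
from plant import bot
bot.close_job()"
```

```text
the job is handed in; nothing more can be done
```

The job is done and handed in at about 134 s of robot time. I rolled the thumbwheel to its off stop and opened the door to about 1.72 rad. All three amber jars then went upright into the bin, one per pocket. I shut the door and rolled the wheel forward five clicks.

What the last checks showed:
- **Wheel:** The white line is within about 4 enlarged pixels of where the fifth click should appear. Neighbouring clicks are about 17 to 23 pixels away, so it is on the fifth click.
- **Off stop:** Below click 3 the line is hidden, so I judged this by force only. Drag held steady at about 3–4 N, as if the finger was slipping at the stop. Five single-click strokes then brought the line to the top, which fits.
- **Door:** Its edge matches the starting picture to a small fraction of a pixel, and the last push met firm resistance of about 12 N. A rough image-shift comparison suggested about 1 pixel of movement, which I put down to shadows.
- **Jars:** All three were standing when the door was half shut. They can't be seen with it closed.
- **Other items:** The mill, beaker, tin and yellow jar look unmoved in the final picture.

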